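# Raise the lift table and start the clamp bolt of the press fixture

## Task

On the press fixture, turn the handwheel clockwise until its peg lines up with the small index pointer beside the rim, which lifts the table with its threaded boss up under the clamp bolt. Then start the bolt with its black knob: turn it backward (counter-clockwise seen from above) until the bolt drops by a whole thread, then forward (clockwise) one full turn from there, leaving the handwheel at its mark. Finish still holding the knob in the gripper with the bolt so started, and leave the other things on the board where they are.

Things in the scene. Friction and masses are not known exactly. Their poses are not given: they have to be found in the camera images.
- fixture: Press fixture fixed on a raised wooden board (its top 80 mm above the table): grey base plate 130 x 290 x 14 mm (long side along its own y), origin on the board 5 mm from the plate's middle, z up. In its frame the bolt axis is at x 0, y +75 mm and the handwheel axis at x 0, y -85 mm. An aluminium bridge 126 x 40 mm, its top 108 mm above the board, carries the bolt.
- wheel (a joint): Angle of the handwheel (rad), growing clockwise seen from above; it starts near 0, and at 3.5 its peg stands at the index pointer, on the line from the wheel's axis to it. It stays where it is left (about 0.25 N m of friction) and lifts the table 4.5 mm per rad; stops at -0.6 and 4.1.
- wheel_mid (a point): Centre of the handwheel's round aluminium rim (58 mm diameter, 14 mm thick, upright axis, 78 mm above the board); it can be gripped across the rim from above. The grey gear housing under it, 70 x 70 mm, reaches up to 56 mm above the board; nothing but the peg stands higher than 58 mm within 70 mm of its axis.
- wheel_peg (a point): Middle of the steel peg (10 mm diameter, 24 mm tall, upright) that stands on the handwheel 21 mm off its axis; 96 mm above the board.
- index (a point): Top of the fixed index pointer, a small steel bar (8 x 16 mm) lying on the gear housing's edge just outside the wheel's rim on the side towards the bolt, 38.5 mm from the wheel's axis, 58 mm above the board.
- bolt (a joint): Angle of the clamp bolt (rad), growing when turned backward (counter-clockwise seen from above), without stops in the useful range. Its start, and the angle at which the thread drops, differ from run to run; the drop comes 0.7 to 2.7 rad backward from the start. The bolt turns easily.
- knob_mid (a point): Centre of the bolt's black round knob: 33 mm diameter, 28 mm tall, upright axis, its underside 15 to 32 mm above the bridge. It turns the bolt but floats 6 mm up and down along its shank on a light spring (0.2 N/mm), so the bolt can rise and drop by itself while the knob is gripped. Let go, the knob stands 77 mm above bolt_end.
- boss_mouth (a point): Centre of the upper face (the mouth) of the steel threaded boss, 40 mm diameter, 22 mm tall, on the lift table, on the bolt's axis.
- knob: The knob as a body turning with the bolt; origin at the centre of its underside, z up. With the table at its mark the bolt, turned backward, climbs 5 mm per turn and then falls 5 mm at the thread's start. Turned forward from there it goes down 5 mm per turn.
- screwdriver: Bystander: small screwdriver, about 163 mm long, lying in front of the fixture.
- side_cutters: Bystander: side cutters, 120 mm, lying at the left.
- specs_a: Bystander: spectacles, 145 mm wide, behind the fixture.
- tape_roll: Bystander: small roll of tape, 56 mm across, 19 mm tall, behind the fixture.
- parts_bin: Bystander: small open parts bin 60 x 85 x 28 mm at the left.
- marker: Bystander: marker pen, 135 mm long, lying at the right.
- bolt_end (a point): Lower end of the bolt's thread, on its axis. The bolt (0.25 kg) is captive in the bridge, upright, free to slide up and down: table down, it hangs on its collar above the boss; table at its mark, it rides on the boss's thread, 1 mm above boss_mouth just before the drop, 4 mm below it just after, 9 mm below it one turn further in.

How it is judged:
By the outcome, as a careful person would: the job done as asked, in the order asked, and still so for the second after the job is handed in, while the arm keeps its last pose, push and grip.
It also fails if it takes over 72 s, if anything falls off the work surface, if the arm or the gripper's body presses on something with over 40 N, if the wrist force passes 120 N, or if a joint passes its speed limit or range.

## Robot

A 6-joint arm with a two-finger parallel gripper is mounted at the origin on a cart in front of the work surface, level with it; the furniture and walls round the work are solid. World frame = base frame: x ahead of the robot, y to its left, z up, the work surface at z = 0. Lengths are in m, angles in rad, forces in N, time in s.
With the tool pointing down it reaches from about 0.275 to 0.725 m from the base axis. Payload 15.9 kg.
Tool frame: the origin (TCP) lies at the centre of the arm's flange, where the gripper is bolted on; the fingertips stand 173 mm ahead of it and the grasp point (between the pads) lies 155 mm ahead of it; z points along the fingers, y is the direction in which the jaws open and shut (so a half turn about z gives the same grasp; the last joint's range is limited). The gripper opens to 85 mm and grips with 20 to 120 N. Pads are 22 mm wide; open, the fingers measure 114 mm over their backs; the gripper's body (76 mm by 85 mm) begins 54 mm behind the grasp point. The pads swing forward as they close: fully open they stand 13 mm farther back than shut.
Start: joints at [-1.202, 0.213, -0.034, 1.323, 0, 1.571], TCP at [0.18, -0.466, 0.405] pointing down, gripper open.
Joint ranges: [-2.98, 2.98], [-0.74, 1.72], [-1.14, 1.35], [-2.1, 2.04], [-1.57, 1.44], [-3.14, 3.14]. Speed limits (rad/s): [1.89, 1.89, 2.39, 2.57, 3.14, 3.14].

## Interface

Orientations are given as a unit quaternion [w, x, y, z].
In Python, from rig import ctrl gives the robot as it stands.
- The arm moves only by the shell command python3 -m inch 'ROWS'. ROWS is JSON, a list of rows, each an object with "offset": the shift along the tool's x, y, z in cm, a list of three; "spin": the turn about the tool's z in rad; "fingers": the opening in per cent of the stroke, from 0 (shut) to 100 (fully open). A call has 1 to 10 rows; each row shifts and turns the commanded pose from where the row before left it, along the tool's axes as they then stand; what a row does not reach is not made up. A row lasts 1/12 s, in which the tool goes at most 41.7 mm and 7.16 degrees, less where a joint would pass 70% of its speed; a pose out of reach is approached as far as the arm can. A call with a gripper value outside its range is refused whole. The fingers move at their own pace and stop on an object; the grip force is fixed at half the most. Time passes only in rows, so rows that do not move let the fingers close. It gives the time, the measured TCP pose, the force and the opening at its end, in the units of the state.
- ctrl.get_state(): the state, without advancing time (a new reading comes with each control period).
- ctrl.capture(name): name is "scene" or "top"; returns a dict with "img" (420x560x3 uint8, blue, green, red), "depth" (420x560 float32, m along the optical axis (not along the pixel's ray), 0 where there is no reading), "vertical_fov" (degrees; the focal length in pixels is half the picture's height over the tangent of half this angle, whatever the lens; pixels are square), "cx", "cy" (the principal point, pixels), "world_from_camera" (4x4, takes a point from camera to world coordinates). Camera axes: x right, y down, z forward; pixel columns grow to the right and rows downward; lengths in m; the calibration is good to about 2 mm. A picture is of the moment at which its call begins.
- ctrl.hand_in(): hands the job in, once; it reports no verdict.
The state is a dict: "time_s": time; "joint_pos": joint angles; "qd": joint speeds; "joint_torque": joint torques, N m; "ee_pos": TCP position; "eef_rot": TCP orientation; "contact_force": force on the tool from outside, world axes, zero at the start; "ft_torque": the same for the moment, N m; "finger_gap": opening from 0.0 (shut) to 1.0 (fully open).
Only numpy, scipy, OpenCV 4.12 (cv2) and the standard library are available. Lean on these libraries where they do the work, as an engineer would, in place of code of your own. Each camera call takes 0.05 s, during which the arm holds its last target.

## Working session

There is one attempt and no reset: what is moved stays moved. The work goes in short steps, Python scripts to look and compute and a shell command to move; the robot and the scene stay as the last step left them, time stands still between calls to the robot, and variables do not carry over. Pictures are saved under pics/ and viewed, and the job is handed in when it is done.

```bash
ls; mkdir -p pics
python3 - <<'E'
from rig import ctrl
import cv2,numpy as np
s=ctrl.get_state();print(s)
for n in("scene","top"):
    c=ctrl.capture(n);cv2.imwrite(f"pics/{n}0.png",c["img"]);np.savez(f"{n}0.npz",**c)
    print(n,c["vertical_fov"],c["cx"],c["cy"],np.round(c["world_from_camera"],4).tolist())
E
```

```text
pics
{'time_s': 0.0, 'joint_pos': array([-1.20199040e+00,  2.13377568e-01, -3.50510672e-02,  1.32349586e+00,
       -1.25177047e-05,  1.57081037e+00]), 'qd': array([ 2.05045983e-03, -2.72228658e-05, -6.32025931e-04, -5.59466916e-04,
        1.86792703e-03, -5.25947197e-04]), 'joint_torque': array([ 8.20292007e-04, -6.86170793e+01,  4.87111545e+01,  1.77625939e-02,
        1.39315689e-04,  1.48074542e-05]), 'ee_pos': array([ 0.18019869, -0.46624894,  0.40420854]), 'eef_rot': array([-5.53370415e-04,  9.83047029e-01,  1.83352724e-01, -1.09586562e-04]), 'contact_force': array([-0.25767246,  0.25840515,  0.54415641]), 'ft_torque': array([-0.00132926, -0.01265881, -0.00914039]), 'finger_gap': 1.002508719694314}
scene 47.20819938847645 275.2163785814839 212.8962322543241 [[-0.7909, -0.4632, 0.4, 0.1231], [-0.6119, 0.5884, -0.5285, 0.6064], [0.0094, -0.6628, -0.7488, 0.9713], [0.0, 0.0, 0.0, 1.0]]
top 55.824239196721194 276.67062541781786 204.72242043696656 [[-0.0098, -0.9977, 0.0672, 0.4718], [-0.9999, 0.0092, -0.0098, 0.0682], [0.0091, -0.0673, -0.9977, 1.1333], [0.0, 0.0, 0.0, 1.0]]
```

View pics/top0.png

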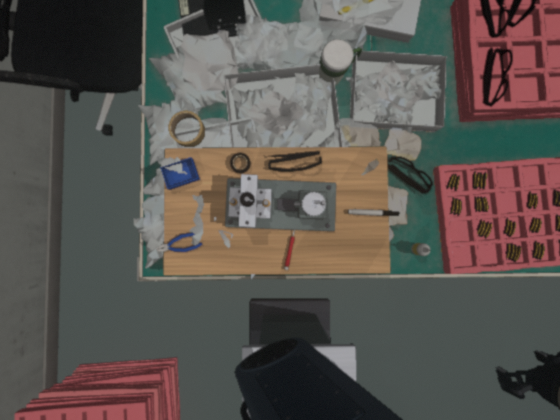

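View pics/scene0.png

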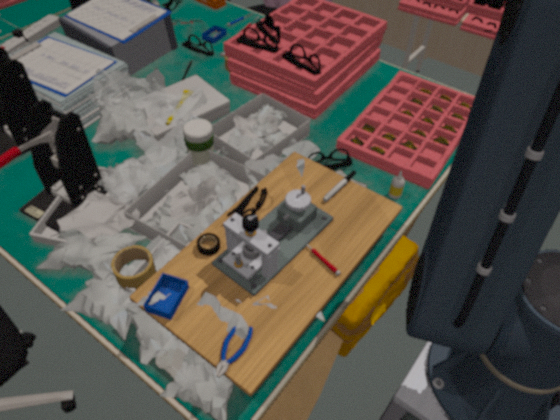

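```bash
cat > h.py <<'E'
import cv2,numpy as np
from rig import ctrl
def load(n): return dict(np.load(n,allow_pickle=True))
def f(c): return 210/np.tan(np.radians(float(c["vertical_fov"]))/2)
def ray(c,u,v,z):
    T=c["world_from_camera"];d=T[:3,:3]@np.array([(u-c["cx"])/f(c),(v-c["cy"])/f(c),1]);o=T[:3,3]
    return o+d*(z-o[2])/d[2]
def proj(c,p):
    T=c["world_from_camera"];q=T[:3,:3].T@(np.array(p)-T[:3,3])
    return np.array([q[0]/q[2]*f(c)+c["cx"],q[1]/q[2]*f(c)+c["cy"]])
def cloud(c):
    d=c["depth"];v,u=np.mgrid[:420,:560]
    P=np.stack([(u-c["cx"])/f(c)*d,(v-c["cy"])/f(c)*d,d],-1)
    T=c["world_from_camera"];return P@T[:3,:3].T+T[:3,3]
def crop(img,x0,x1,y0,y1,k,name): cv2.imwrite(name,cv2.resize(img[y0:y1,x0:x1],None,fx=k,fy=k,interpolation=cv2.INTER_CUBIC))
E
python3 - <<'E'
from h import *
t=load("top0.npz");s=load("scene0.npz")
crop(t["img"],215,345,165,245,6,"pics/tz.png")
crop(s["img"],205,345,175,285,5,"pics/sz.png")
P=cloud(t)
for (u,v) in [(300,260),(280,222),(313,204),(305,204),(247,199),(247,181),(290,205)]: print(u,v,np.round(P[v,u],4))
P=cloud(s)
for (u,v) in [(250,222),(298,197),(270,243)]: print(u,v,np.round(P[v,u],4))
E
```

```text
300 260 [ 0.3958 -0.0024  0.0787]
280 222 [0.4963 0.0497 0.0935]
313 204 [ 0.538  -0.0304  0.1638]
305 204 [ 0.5379 -0.0105  0.1677]
247 199 [0.546  0.1267 0.2346]
247 181 [0.5928 0.1294 0.1903]
290 205 [0.54   0.0235 0.1048]
250 222 [0.5421 0.1365 0.2336]
298 197 [ 0.5415 -0.0326  0.1669]
270 243 [0.4974 0.128  0.1918]
```

View pics/tz.png

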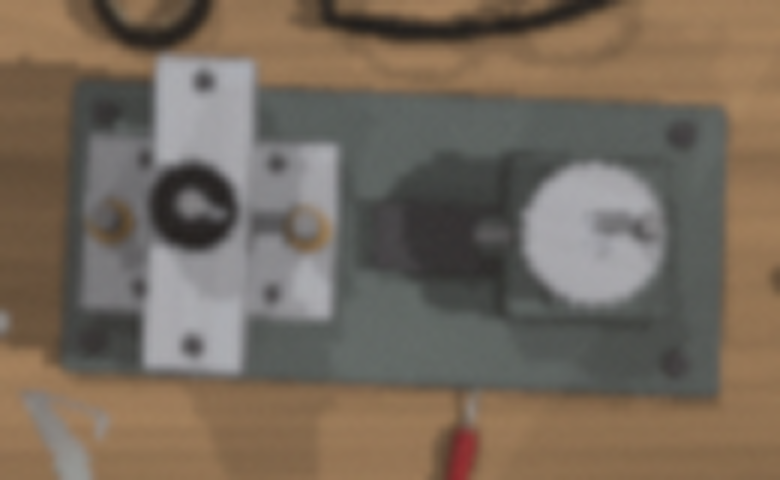

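View pics/sz.png

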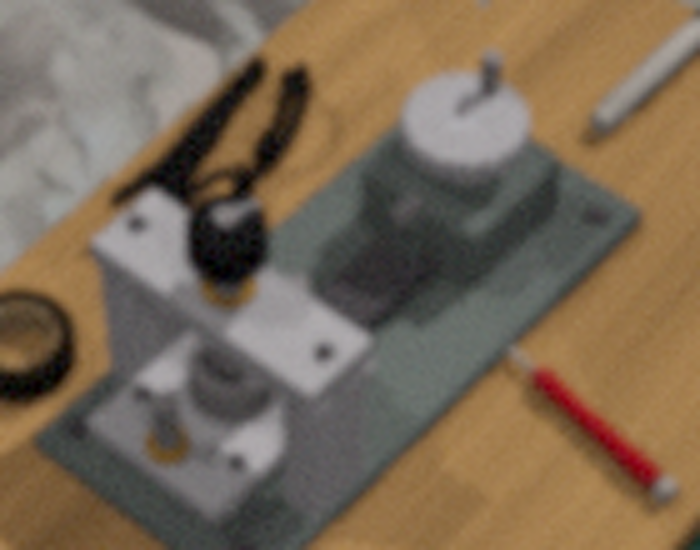

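Run:
```python
from h import *
t=load("top0.npz");s=load("scene0.npz")
from scipy.ndimage import label
for n,c in(("top",t),("scene",s)):
    P=cloud(c);ok=c["depth"]>0
    m=ok&(abs(P[...,2]-.165)<.005)&(abs(P[...,0]-.54)<.05)&(abs(P[...,1]+.03)<.05)
    print(n,"wheel",m.sum(),P[m].mean(0),P[m].min(0),P[m].max(0))
    m=ok&(P[...,2]>.215)&(P[...,2]<.25)&(abs(P[...,0]-.54)<.05)&(abs(P[...,1]-.13)<.05)
    print(n,"knob",m.sum(),np.median(P[m],0),P[m].min(0),P[m].max(0),np.percentile(P[m][:,2],[10,50,90]))
    m=ok&(P[...,2]>.172)&(P[...,2]<.2)&(abs(P[...,0]-.54)<.05)&(abs(P[...,1]+.03)<.05)
    print(n,"peg",m.sum(),P[m].mean(0) if m.any() else 0)
g=lambda x,y:(215+x/6,165+y/6)
print("wheel",ray(t,*g(594,233),.165)); print("pegtop",ray(t,*g(645,230),.188)); print("index",ray(t,*g(490,234),.138))
print("knobtop",ray(t,*g(193,207),.234))
q=lambda x,y:(205+x/5,175+y/5)
print("scene wheel",ray(s,*q(465,119),.165),"peg",ray(s,*q(491,58),.188),"knobtop",ray(s,*q(232,215),.234))
# board plate corners
for a in [(78,82),(724,108),(718,392),(62,368)]: print(ray(t,*g(*a),.094))
```

```text
top wheel 427 [ 0.53967327 -0.0304823   0.16448371] [ 0.51093578 -0.06007522  0.1600364 ] [ 0.56790724 -0.00323412  0.16984921]
top knob 172 [0.54622563 0.12894861 0.23215165] [0.53048619 0.11120682 0.21742529] [0.56515646 0.14517856 0.23754891] [0.22870328 0.23215165 0.23426661]
top peg 16 [ 0.54029267 -0.0513739   0.1846797 ]
scene wheel 389 [ 0.53906894 -0.0277562   0.16607063] [ 0.51067472 -0.06171981  0.16014948] [ 0.56971933 -0.00121338  0.1699802 ]
scene knob 251 [0.54412881 0.13394695 0.23330175] [0.53116061 0.11359313 0.21545527] [0.56453776 0.14695059 0.23956045] [0.21978384 0.23330175 0.23618301]
scene peg 34 [ 0.54081852 -0.05017066  0.18319769]
wheel [ 0.53832389 -0.03278953  0.165     ]
pegtop [ 0.53775563 -0.05077133  0.188     ]
index [0.54015952 0.00808688 0.138     ]
knobtop [0.5448519  0.12638285 0.234     ]
scene wheel [ 0.5391027  -0.02950893  0.165     ] peg [ 0.54036575 -0.04977735  0.188     ] knobtop [0.54645133 0.12673118 0.234     ]
[0.61179258 0.18567976 0.094     ]
[ 0.59783442 -0.09835971  0.094     ]
[ 0.47311821 -0.09326328  0.094     ]
[0.4863521  0.19283893 0.094     ]
```

```bash
python3 -m inch '[{"offset":[3.3,-1.85,0]},{"offset":[3.3,-1.85,0]},{"offset":[3.3,-1.85,0]},{"offset":[3.3,-1.85,0]},{"offset":[3.3,-1.85,0]},{"offset":[3.3,-1.85,0]},{"offset":[3.3,-1.85,0]},{"offset":[3.3,-1.85,0]},{"offset":[3.3,-1.85,0]},{"offset":[3.3,-1.85,0]}]'
python3 -m inch '[{"spin":-0.12},{"spin":-0.12},{"spin":-0.12},{"spin":-0.12},{"spin":-0.12},{"spin":-0.12},{"spin":-0.12},{"spin":-0.12},{"spin":-0.12},{"spin":-0.12}]'; python3 -c "
from rig import ctrl;s=ctrl.get_state();print(s['joint_pos'],s['ee_pos'],s['eef_rot'])"
```

```text
[-1.20202170e+00  2.13336884e-01 -3.49269459e-02  1.32349807e+00
  1.74079239e-05  1.57082635e+00] [ 0.18019954 -0.46628275  0.40427815] [-4.76195287e-04  9.83051406e-01  1.83329486e-01 -7.99664933e-05]invalid input
invalid input
```

```bash
python3 -m inch '[{"offset":[3.3,-1.85,0],"spin":0,"fingers":100},{"offset":[3.3,-1.85,0],"spin":0,"fingers":100},{"offset":[3.3,-1.85,0],"spin":0,"fingers":100},{"offset":[3.3,-1.85,0],"spin":0,"fingers":100},{"offset":[3.3,-1.85,0],"spin":0,"fingers":100},{"offset":[3.3,-1.85,0],"spin":0,"fingers":100},{"offset":[3.3,-1.85,0],"spin":0,"fingers":100},{"offset":[3.3,-1.85,0],"spin":0,"fingers":100},{"offset":[3.3,-1.85,0],"spin":0,"fingers":100},{"offset":[3.3,-1.85,0],"spin":0,"fingers":100}]'
python3 -m inch '[{"offset":[3.3,-1.85,0],"spin":0,"fingers":100},{"offset":[3.3,-1.85,0],"spin":0,"fingers":100},{"offset":[3.3,-1.85,0],"spin":0,"fingers":100},{"offset":[3.3,-1.85,0],"spin":0,"fingers":100}]'; python3 -c "
from rig import ctrl;s=ctrl.get_state();print(s['joint_pos'],s['ee_pos'],s['eef_rot'])"
```

```text
time_s: 0.93
ee_pos: [0.4221, -0.173, 0.4046]
eef_rot: [-0.0, 0.983, 0.183, -0.0]
contact_force: [0.3, -0.5, 0.8]
finger_gap: 0.994
time_s: 1.27
ee_pos: [0.5186, -0.0563, 0.4045]
eef_rot: [-0.0, 0.983, 0.183, -0.0]
contact_force: [0.7, -0.4, -0.5]
finger_gap: 0.999
[-1.08223730e-01  2.58184991e-01  2.32701989e-02  1.33622124e+00
 -1.87167296e-05  2.66428930e+00] [ 0.51860169 -0.05634784  0.40449308] [-4.00596203e-05  9.83020782e-01  1.83494178e-01 -1.65327674e-04]
```

```bash
python3 -m inch '[{"offset":[0,0,0],"spin":-0.12,"fingers":100},{"offset":[0,0,0],"spin":-0.12,"fingers":100},{"offset":[0,0,0],"spin":-0.12,"fingers":100},{"offset":[0,0,0],"spin":-0.12,"fingers":100},{"offset":[0,0,0],"spin":-0.12,"fingers":100},{"offset":[0,0,0],"spin":-0.12,"fingers":100},{"offset":[0,0,0],"spin":-0.12,"fingers":100},{"offset":[0,0,0],"spin":-0.12,"fingers":100},{"offset":[0,0,0],"spin":-0.12,"fingers":100},{"offset":[0,0,0],"spin":-0.12,"fingers":100}]'
python3 -m inch '[{"offset":[0,0,0],"spin":-0.12,"fingers":100},{"offset":[0,0,0],"spin":-0.12,"fingers":100},{"offset":[0,0,0],"spin":-0.12,"fingers":100},{"offset":[0,0,0],"spin":-0.12,"fingers":100},{"offset":[0,0,0],"spin":-0.12,"fingers":100},{"offset":[0,0,0],"spin":-0.12,"fingers":100},{"offset":[0,0,0],"spin":-0.12,"fingers":100},{"offset":[0,0,0],"spin":-0.12,"fingers":100},{"offset":[0,0,0],"spin":-0.12,"fingers":100},{"offset":[0,0,0],"spin":-0.12,"fingers":100}]'
python3 -m inch '[{"offset":[0,0,0],"spin":-0.12,"fingers":100},{"offset":[0,0,0],"spin":-0.12,"fingers":100},{"offset":[0,0,0],"spin":-0.12,"fingers":100},{"offset":[0,0,0],"spin":-0.12,"fingers":100},{"offset":[0,0,0],"spin":-0.12,"fingers":100},{"offset":[0,0,0],"spin":-0.12,"fingers":100},{"offset":[0,0,0],"spin":-0.12,"fingers":100},{"offset":[0,0,0],"spin":-0.12,"fingers":100},{"offset":[0,0,0],"spin":-0.12,"fingers":100},{"offset":[0,0,0],"spin":-0.12,"fingers":100}]'
python3 -m inch '[{"offset":[0,0,0],"spin":-0.12,"fingers":100},{"offset":[0,0,0],"spin":-0.12,"fingers":100},{"offset":[0,0,0],"spin":-0.12,"fingers":100},{"offset":[0,0,0],"spin":-0.12,"fingers":100},{"offset":[0,0,0],"spin":-0.12,"fingers":100},{"offset":[0,0,0],"spin":-0.12,"fingers":100}]'
cat >> h.py <<'E'
def tool():
    from scipy.spatial.transform import Rotation as R
    s=ctrl.get_state();q=s['eef_rot'];M=R.from_quat([q[1],q[2],q[3],q[0]]).as_matrix()
    return s,M
def go(x,y,z):
    s,M=tool();d=M.T@(np.array([x,y,z])-s['ee_pos'])
    print("t",round(s['time_s'],2),"q",np.round(s['joint_pos'],3),"p",np.round(s['ee_pos'],4),"F",np.round(s['contact_force'],2),"T",np.round(s['ft_torque'],3),"gap",round(s['finger_gap'],4),"toolx deg",round(np.degrees(np.arctan2(M[1,0],M[0,0])),2),"TILT",np.round(M[:,2],4))
    print("offset cm",np.round(d*100,2))
E
python3 -c "
from h import *;go(.539,-.031,.308)"
```

```text
time_s: 2.1
ee_pos: [0.5177, -0.0582, 0.4044]
eef_rot: [-0.0, 0.706, 0.708, -0.0]
contact_force: [0.3, -0.1, -0.4]
finger_gap: 1.001
time_s: 2.93
ee_pos: [0.5178, -0.0582, 0.4044]
eef_rot: [-0.0, 0.182, 0.983, -0.0]
contact_force: [-0.0, -0.4, -0.6]
finger_gap: 1.003
time_s: 3.77
ee_pos: [0.5178, -0.0582, 0.4044]
eef_rot: [-0.0, -0.405, 0.914, 0.0]
contact_force: [-0.0, 0.3, 0.6]
finger_gap: 1.001
time_s: 4.27
ee_pos: [0.5177, -0.0582, 0.4044]
eef_rot: [-0.0, -0.701, 0.713, 0.0]
contact_force: [0.2, 0.5, 0.4]
finger_gap: 1.004
t 4.27 q [-0.112  0.257  0.021  1.336  0.    -1.665] p [ 0.5177 -0.0582  0.4044] F [0.21 0.46 0.4 ] T [0.041 0.034 0.018] gap 1.0036 toolx deg -91.01 TILT [-7.e-04  1.e-04 -1.e+00]
offset cm [-2.76 -2.09  9.64]
```

```bash
python3 -m inch '[{"offset":[-2.76,-2.09,0],"spin":0,"fingers":100},{"offset":[0,0,3],"spin":0,"fingers":100},{"offset":[0,0,3],"spin":0,"fingers":100},{"offset":[0,0,2],"spin":0,"fingers":100},{"offset":[0,0,1],"spin":0,"fingers":100},{"offset":[0,0,0.64],"spin":0,"fingers":100},{"offset":[0,0,0],"spin":0,"fingers":100}]'
python3 -c "
from h import *;go(.539,-.031,.308)
c=ctrl.capture('top');crop(c['img'],215,345,165,245,6,'pics/t1.png')
c=ctrl.capture('scene');crop(c['img'],205,345,175,285,5,'pics/s1.png')
"
```

```text
time_s: 4.85
ee_pos: [0.5392, -0.0312, 0.3077]
eef_rot: [-0.0, -0.699, 0.715, 0.0]
contact_force: [0.0, 0.8, -0.6]
finger_gap: 0.999
t 4.85 q [-0.058  0.332 -0.124  1.116  0.    -1.605] p [ 0.5392 -0.0312  0.3077] F [ 0.03  0.76 -0.63] T [-0.003  0.045  0.023] gap 0.9987 toolx deg -91.36 TILT [-1.3e-03  1.0e-04 -1.0e+00]
offset cm [-0.02  0.02 -0.03]
```

View pics/s1.png

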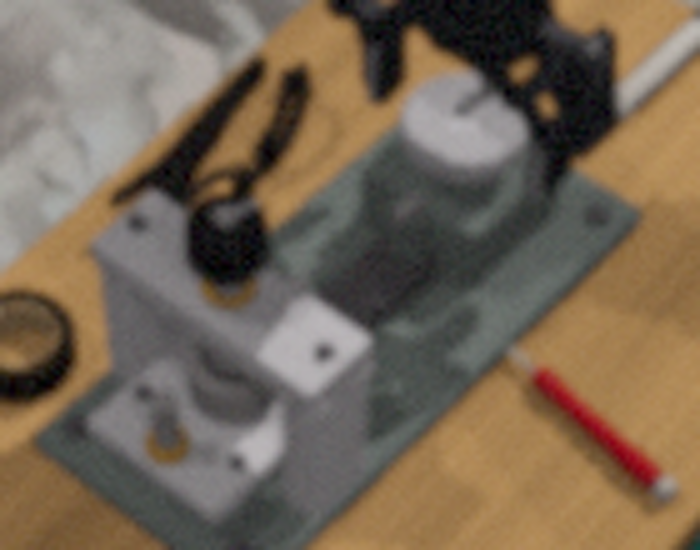

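Fingers straddle the wheel rim (wheel around crop (465,120)), with no contact. Closing.

```bash
python3 -m inch '[{"offset":[0,0,0],"spin":0,"fingers":0},{"offset":[0,0,0],"spin":0,"fingers":0},{"offset":[0,0,0],"spin":0,"fingers":0},{"offset":[0,0,0],"spin":0,"fingers":0},{"offset":[0,0,0],"spin":0,"fingers":0},{"offset":[0,0,0],"spin":0,"fingers":0}]'
python3 -c "
from h import *;go(.539,-.031,.308)
c=ctrl.capture('scene');crop(c['img'],205,345,175,285,5,'pics/s2.png')
"
```

```text
time_s: 5.45
ee_pos: [0.5393, -0.0312, 0.3097]
eef_rot: [0.0, -0.699, 0.715, -0.0]
contact_force: [-5.9, 0.1, 15.5]
finger_gap: 0.657
t 5.45 q [-0.058  0.329 -0.122  1.118 -0.    -1.605] p [ 0.5393 -0.0312  0.3097] F [-5.95  0.08 15.53] T [ 4.600e-02  1.652e+00 -1.000e-03] gap 0.6575 toolx deg -91.36 TILT [ 1.2e-03 -1.0e-04 -1.0e+00]
offset cm [-0.02  0.03  0.17]
```

View pics/s2.png

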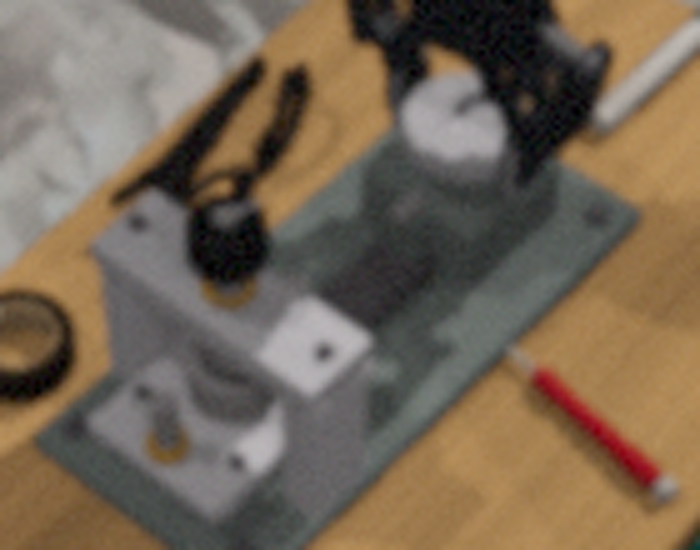

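```bash
python3 -m inch '[{"offset":[0,0,-0.1],"spin":0,"fingers":0},{"offset":[0,0,-0.1],"spin":0,"fingers":0},{"offset":[0,0,0],"spin":0,"fingers":0}]'
python3 -c "
from h import *;go(.539,-.031,.308)"
```

```text
time_s: 5.75
ee_pos: [0.5395, -0.0312, 0.31]
eef_rot: [-0.0, -0.699, 0.715, 0.0]
contact_force: [3.4, -0.8, -8.9]
finger_gap: 0.653
t 5.75 q [-0.058  0.331 -0.12   1.121 -0.    -1.605] p [ 0.5395 -0.0312  0.31  ] F [ 3.41 -0.83 -8.89] T [-0.134 -0.342 -0.073] gap 0.6527 toolx deg -91.35 TILT [-4.e-04 -1.e-04 -1.e+00]
offset cm [-0.02  0.05  0.2 ]
```

```bash
python3 -m inch '[{"offset":[0,0,0],"spin":0.05,"fingers":0},{"offset":[0,0,0],"spin":0.05,"fingers":0},{"offset":[0,0,0],"spin":0.1,"fingers":0},{"offset":[0,0,0],"spin":0.1,"fingers":0},{"offset":[0,0,0],"spin":0.1,"fingers":0},{"offset":[0,0,0],"spin":0.1,"fingers":0},{"offset":[0,0,0],"spin":0.1,"fingers":0},{"offset":[0,0,0],"spin":0.1,"fingers":0},{"offset":[0,0,0],"spin":0.1,"fingers":0},{"offset":[0,0,0],"spin":0.1,"fingers":0}]'
python3 -c "
from h import *;go(.539,-.031,.31)"
python3 -m inch '[{"offset":[0,0,0],"spin":0.1,"fingers":0},{"offset":[0,0,0],"spin":0.1,"fingers":0},{"offset":[0,0,0],"spin":0.1,"fingers":0},{"offset":[0,0,0],"spin":0.1,"fingers":0},{"offset":[0,0,0],"spin":0.1,"fingers":0},{"offset":[0,0,0],"spin":0.1,"fingers":0},{"offset":[0,0,0],"spin":0.1,"fingers":0},{"offset":[0,0,0],"spin":0.1,"fingers":0},{"offset":[0,0,0],"spin":0.1,"fingers":0},{"offset":[0,0,0],"spin":0.1,"fingers":0}]'
python3 -c "
from h import *;go(.539,-.031,.31)
c=ctrl.capture('scene');crop(c['img'],205,345,175,285,5,'pics/s3.png')"
```

```text
time_s: 6.58
ee_pos: [0.5395, -0.0312, 0.31]
eef_rot: [-0.0, -0.316, 0.949, -0.0]
contact_force: [4.6, -1.9, -9.7]
finger_gap: 0.655
t 6.58 q [-0.058  0.33  -0.12   1.121 -0.    -0.7  ] p [ 0.5395 -0.0312  0.31  ] F [ 4.56 -1.9  -9.73] T [-0.073 -0.648  0.259] gap 0.6553 toolx deg -143.19 TILT [-2.e-04 -1.e-04 -1.e+00]
offset cm [ 0.03  0.05 -0.  ]
time_s: 7.42
ee_pos: [0.5395, -0.0313, 0.31]
eef_rot: [-0.0, 0.178, 0.984, -0.0]
contact_force: [4.2, -2.3, -10.0]
finger_gap: 0.656
t 7.42 q [-0.058  0.331 -0.12   1.121 -0.     0.3  ] p [ 0.5395 -0.0313  0.31  ] F [ 4.18 -2.34 -9.98] T [-0.135 -0.881  0.286] gap 0.6562 toolx deg 159.51 TILT [-1.e-04 -2.e-04 -1.e+00]
offset cm [ 0.06  0.   -0.  ]
```

View pics/s3.png

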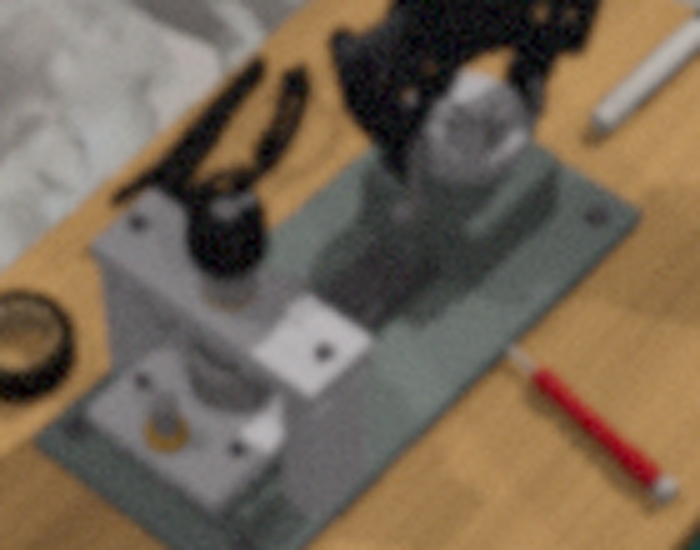

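```bash
python3 -m inch '[{"offset":[0,0,0],"spin":0.1,"fingers":0},{"offset":[0,0,0],"spin":0.12,"fingers":0},{"offset":[0,0,0],"spin":0.12,"fingers":0},{"offset":[0,0,0],"spin":0.12,"fingers":0},{"offset":[0,0,0],"spin":0.12,"fingers":0},{"offset":[0,0,0],"spin":0.12,"fingers":0},{"offset":[0,0,0],"spin":0.12,"fingers":0},{"offset":[0,0,0],"spin":0.12,"fingers":0},{"offset":[0,0,0],"spin":0.12,"fingers":0},{"offset":[0,0,0],"spin":0.06,"fingers":0}]'
python3 -m inch '[{"offset":[0,0,0],"spin":0.08,"fingers":0},{"offset":[0,0,0],"spin":0.04,"fingers":0},{"offset":[0,0,0],"spin":0,"fingers":0}]'
python3 -c "
from h import *;go(.539,-.031,.31)
for n in ('scene','top'):
    c=ctrl.capture(n);np.savez(n+'4.npz',**c)
    if n=='scene':crop(c['img'],205,345,175,285,5,'pics/s4.png')
    else: crop(c['img'],215,345,165,245,6,'pics/t4.png')"
```

```text
time_s: 8.3
ee_pos: [0.5395, -0.0313, 0.31]
eef_rot: [0.0, 0.673, 0.739, -0.0]
contact_force: [3.6, -2.4, -11.8]
finger_gap: 0.655
time_s: 8.55
ee_pos: [0.5395, -0.0313, 0.31]
eef_rot: [0.0, 0.715, 0.699, -0.0]
contact_force: [4.3, -3.8, -13.2]
finger_gap: 0.657
t 8.55 q [-0.058  0.33  -0.12   1.121 -0.     1.535] p [ 0.5395 -0.0313  0.31  ] F [  4.28  -3.82 -13.21] T [-0.583 -1.172 -0.255] gap 0.6565 toolx deg 88.74 TILT [-1.e-04 -4.e-04 -1.e+00]
offset cm [ 0.03 -0.05  0.  ]
```

View pics/s4.png

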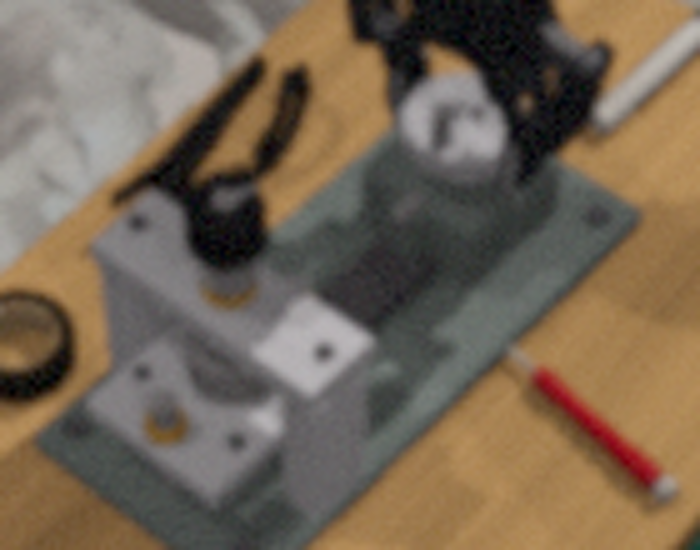

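View pics/t4.png

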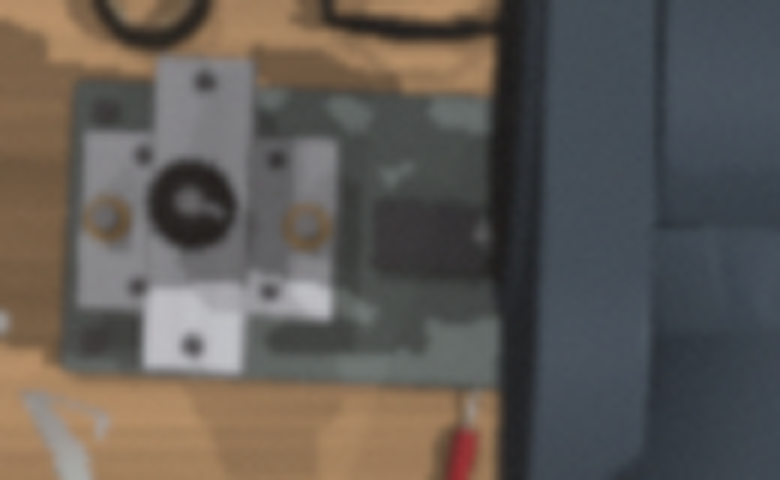

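Run:
```python
from h import *
s=load("scene4.npz")
im=s["img"][175:285,205:345]
im=cv2.resize(im[10:45,70:120],None,fx=16,fy=16,interpolation=cv2.INTER_LINEAR)
def d(p,col):
    u,v=proj(s,p);x,y=int((u-275+.5)*16),int((v-185+.5)*16);cv2.circle(im,(x,y),4,col,-1)
for a,col in((80,(0,0,255)),(87.2,(0,255,0)),(94,(255,0,0))):
    w=np.array([.539+.021*np.cos(np.radians(a)),-.031+.021*np.sin(np.radians(a)),.188]);d(w,col);w[2]=.165;d(w,col)
d([.539,-.031,.165],(255,255,0)); d([.539+.0385*.048,-.031+.0385,.138],(255,0,255))
cv2.imwrite("pics/s4z.png",im)
```

```text
(no output)
```

View pics/s4z.png

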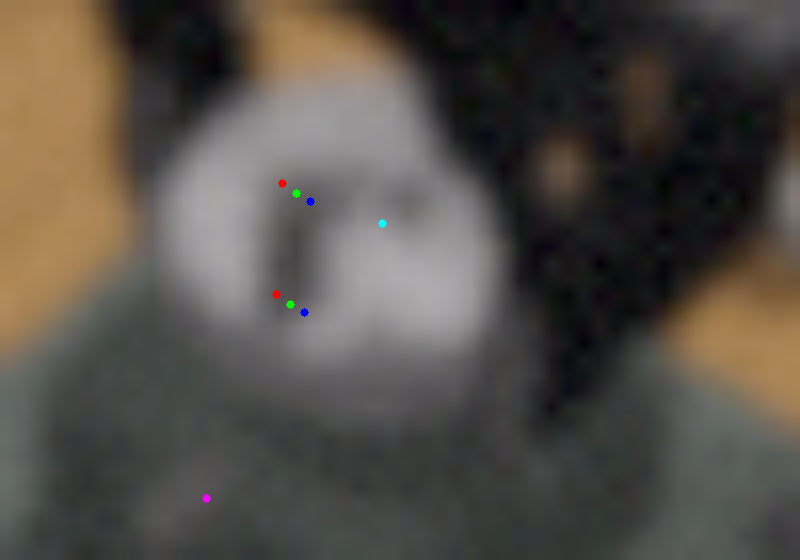

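```bash
python3 -m inch '[{"offset":[0,0,0],"spin":0.06,"fingers":0},{"offset":[0,0,0],"spin":0.04,"fingers":0},{"offset":[0,0,0],"spin":0,"fingers":0},{"offset":[0,0,0],"spin":0,"fingers":100},{"offset":[0,0,0],"spin":0,"fingers":100},{"offset":[0,0,0],"spin":0,"fingers":100},{"offset":[0,0,-4],"spin":0,"fingers":100},{"offset":[0,0,-4],"spin":0,"fingers":100},{"offset":[0,0,-4],"spin":0,"fingers":100}]'
python3 -c "
from h import *;go(.52,-.25,.42)"
```

```text
time_s: 9.4
ee_pos: [0.5387, -0.031, 0.4321]
eef_rot: [-0.0, 0.748, 0.663, -0.0]
contact_force: [1.5, -0.6, -0.1]
finger_gap: 1.002
t 9.4 q [-0.058  0.295  0.141  1.418  0.     1.634] p [ 0.5387 -0.031   0.4321] F [ 1.47 -0.57 -0.06] T [ 0.013 -0.036  0.072] gap 1.0022 toolx deg 83.09 TILT [-6.e-04  2.e-04 -1.e+00]
offset cm [-21.96   0.78   1.21]
```

```bash
python3 -m inch '[{"offset":[-3.8,0,0],"spin":0,"fingers":100},{"offset":[-3.8,0,0],"spin":0,"fingers":100},{"offset":[-3.8,0,0],"spin":0,"fingers":100},{"offset":[-3.8,0,0],"spin":0,"fingers":100},{"offset":[-3.8,0,0],"spin":0,"fingers":100},{"offset":[-3.8,0,0],"spin":0,"fingers":100}]'
python3 -c "
from h import *
for n in ('scene','top'):
    c=ctrl.capture(n);np.savez(n+'5.npz',**c)
    if n=='scene':crop(c['img'],205,345,175,285,5,'pics/s5.png')
    else: crop(c['img'],215,345,165,245,6,'pics/t5.png')"
```

```text
time_s: 9.9
ee_pos: [0.511, -0.2591, 0.4309]
eef_rot: [0.0, 0.748, 0.663, 0.0]
contact_force: [0.2, 1.5, 0.6]
finger_gap: 1.0
```

View pics/s5.png

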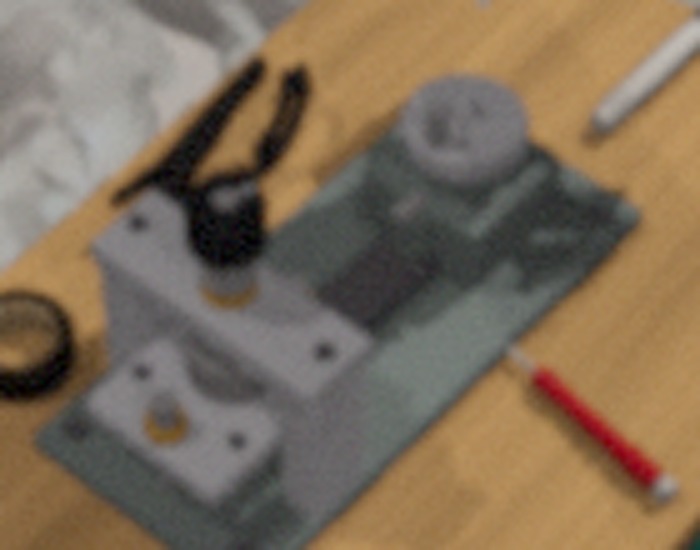

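View pics/t5.png

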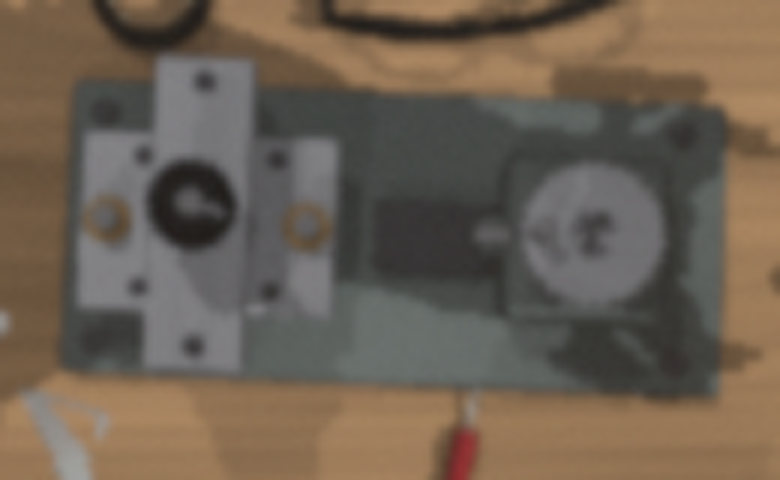

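Run:
```python
from h import *
for n,(x0,x1,y0,y1) in (("top",(290,330,185,222)),("scene",(275,318,183,220))):
    c=load(n+"5.npz");P=cloud(c);ok=c["depth"]>0
    m=ok&(P[...,2]>.173)&(P[...,2]<.195)&(abs(P[...,0]-.54)<.035)&(abs(P[...,1]+.03)<.035)
    Q=P[m];print(n,m.sum(),Q.mean(0),np.median(Q,0)); v,u=np.nonzero(m);print(u.mean(),v.mean())
    w=ok&(abs(P[...,2]-.165)<.006)&(abs(P[...,0]-.54)<.04)&(abs(P[...,1]+.03)<.04)
    (cc,r)=cv2.minEnclosingCircle(P[w][:,:2].astype(np.float32));print("rim",cc,r)
    d=Q.mean(0)[:2]-np.array(cc);print("peg ang",np.degrees(np.arctan2(d[1],d[0])),np.hypot(*d))
    im=cv2.resize(c["img"][y0:y1,x0:x1],None,fx=16,fy=16,interpolation=cv2.INTER_LINEAR)
    im=cv2.convertScaleAbs(im,alpha=1.6)
    def d_(p,col):
        a,b=proj(c,p);cv2.circle(im,(int((a-x0+.5)*16),int((b-y0+.5)*16)),3,col,-1)
    for a,col in((77.2,(0,0,255)),(87.2,(0,255,0)),(97.2,(255,0,0))):
        d_([.539+.021*np.cos(np.radians(a)),-.031+.021*np.sin(np.radians(a)),.188],col)
    for a in range(0,360,10): d_([.539+.029*np.cos(np.radians(a)),-.031+.029*np.sin(np.radians(a)),.165],(0,255,255))
    cv2.imwrite(f"pics/{n}5z.png",im)
```

```text
top 14 [ 0.54019959 -0.00964765  0.18705314] [ 0.54010166 -0.00896428  0.18737068]
305.2857142857143 202.5
rim (0.5399211645126343, -0.03120303712785244) 0.030246727168560028
peg ang 89.25996195664317 0.021557185784291333
scene 31 [ 0.5400374  -0.00822713  0.18352608] [ 0.53946433 -0.00818779  0.18509196]
292.48387096774195 198.38709677419354
rim (0.5404836535453796, -0.03111162781715393) 0.0317017138004303
peg ang 91.1171360131154 0.0228888522384142
```

View pics/top5z.png

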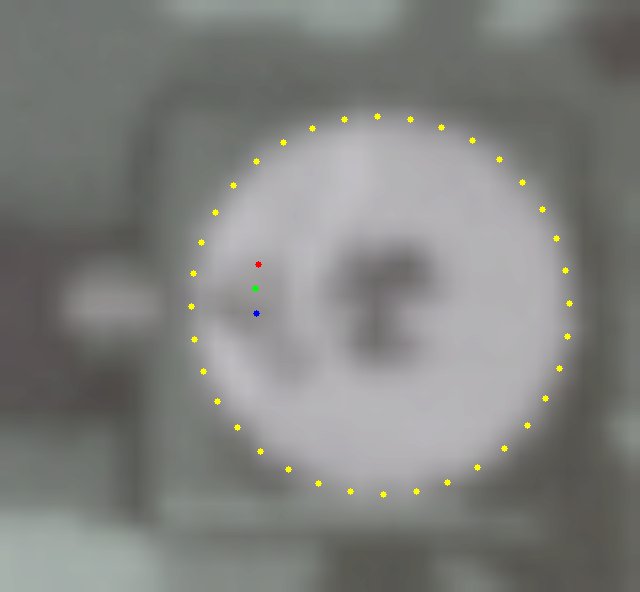

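View pics/scene5z.png

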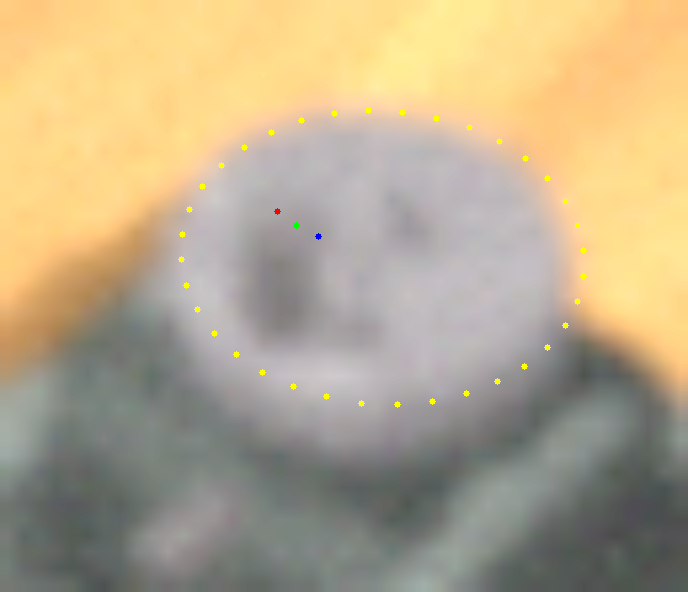

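Run:
```python
from h import *
for n in ("top","scene"):
    c=load(n+"5.npz");P=cloud(c);ok=c["depth"]>0
    m=ok&(P[...,2]>.21)&(P[...,2]<.26)&(abs(P[...,0]-.546)<.03)&(abs(P[...,1]-.13)<.03)
    Q=P[m];print(n,m.sum(),np.percentile(Q[:,2],[50,75,90,97]));h=np.percentile(Q[:,2],75)
    T=Q[abs(Q[:,2]-h)<.004];print("top ctr",T.mean(0),(T.min(0)+T.max(0))/2,T.max(0)-T.min(0))
    k=(cv2.cvtColor(c["img"],cv2.COLOR_BGR2GRAY)<70).astype(np.uint8)
    x0,x1,y0,y1=(225,270,180,220) if n=="top" else (235,265,200,235)
    v,u=np.nonzero(k[y0:y1,x0:x1]);print("dark px",x0+u.min(),x0+u.max(),y0+v.min(),y0+v.max())
c=load("top5.npz")
print(ray(c,215+192/6,165+205/6,.242))
x0,x1,y0,y1=228,268,180,220
cv2.imwrite("pics/k5.png",cv2.convertScaleAbs(cv2.resize(c["img"][y0:y1,x0:x1],None,fx=14,fy=14,interpolation=cv2.INTER_LINEAR),alpha=1.6))
```

```text
top 185 [0.24278257 0.24432331 0.24543497 0.24632627]
top ctr [0.5473648  0.12838413 0.2434093 ] [0.54768547 0.1285153  0.24375641] [0.03161127 0.03172787 0.00680427]
dark px 229 269 180 219
scene 280 [0.24287686 0.2454997  0.24689544 0.24791113]
top ctr [0.54661669 0.13089057 0.2450315 ] [0.54749124 0.12906476 0.24531062] [0.03269712 0.03457007 0.00742533]
dark px 235 263 200 230
[0.54495884 0.12623702 0.242     ]
```

View pics/k5.png

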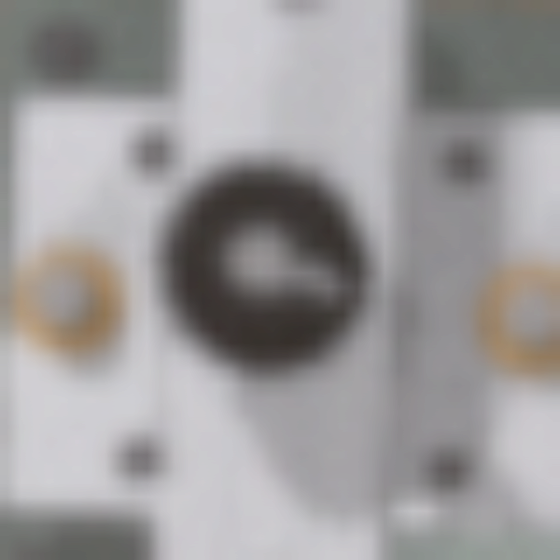

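```bash
python3 -m inch '[{"offset":[3.85,-0.1,0],"spin":0,"fingers":100},{"offset":[3.85,-0.1,0],"spin":0,"fingers":100},{"offset":[3.85,-0.1,0],"spin":0,"fingers":100},{"offset":[3.85,-0.1,0],"spin":0,"fingers":100},{"offset":[3.85,-0.1,0],"spin":0,"fingers":100},{"offset":[3.85,-0.1,0],"spin":0,"fingers":100},{"offset":[3.85,-0.1,0],"spin":0,"fingers":100},{"offset":[3.85,-0.1,0],"spin":0,"fingers":100},{"offset":[3.85,-0.1,0],"spin":0,"fingers":100},{"offset":[3.85,-0.1,0],"spin":0,"fingers":100}]'
python3 -m inch '[{"offset":[0,0,0],"spin":-0.12,"fingers":100},{"offset":[0,0,0],"spin":-0.12,"fingers":100},{"offset":[0,0,0],"spin":-0.12,"fingers":100},{"offset":[0,0,0],"spin":-0.12,"fingers":100},{"offset":[0,0,0],"spin":-0.12,"fingers":100},{"offset":[0,0,0],"spin":-0.12,"fingers":100},{"offset":[0,0,0],"spin":-0.12,"fingers":100},{"offset":[0,0,0],"spin":-0.12,"fingers":100},{"offset":[0,0,0],"spin":-0.12,"fingers":100},{"offset":[0,0,0],"spin":-0.12,"fingers":100}]'
python3 -m inch '[{"offset":[0,0,0],"spin":-0.12,"fingers":100},{"offset":[0,0,0],"spin":-0.12,"fingers":100},{"offset":[0,0,0],"spin":-0.12,"fingers":100},{"offset":[0,0,0],"spin":-0.12,"fingers":100},{"offset":[0,0,0],"spin":-0.12,"fingers":100},{"offset":[0,0,0],"spin":-0.12,"fingers":100},{"offset":[0,0,0],"spin":-0.12,"fingers":100},{"offset":[0,0,0],"spin":-0.12,"fingers":100},{"offset":[0,0,0],"spin":-0.06,"fingers":100}]'
python3 -c "
from h import *;go(.547,.1288,.383)"
```

```text
time_s: 10.83
ee_pos: [0.548, 0.1283, 0.4309]
eef_rot: [0.0, 0.748, 0.663, 0.0]
contact_force: [0.8, -0.7, 0.2]
finger_gap: 1.001
time_s: 11.67
ee_pos: [0.5483, 0.1263, 0.4307]
eef_rot: [0.0, 0.24, 0.971, 0.0]
contact_force: [0.4, -0.3, -0.2]
finger_gap: 1.003
time_s: 12.42
ee_pos: [0.5483, 0.1263, 0.4307]
eef_rot: [0.0, -0.265, 0.964, 0.0]
contact_force: [0.5, -0.1, -0.3]
finger_gap: 0.993
t 12.42 q [ 0.226  0.344  0.207  1.432  0.    -0.309] p [0.5483 0.1263 0.4307] F [ 0.52 -0.15 -0.28] T [ 0.055  0.011 -0.069] gap 0.9935 toolx deg -149.3 TILT [ 4.e-04  4.e-04 -1.e+00]
offset cm [-0.01  0.28  4.77]
```

```bash
python3 -m inch '[{"offset":[0,0.28,0],"spin":0,"fingers":100},{"offset":[0,0,2],"spin":0,"fingers":100},{"offset":[0,0,1.8],"spin":0,"fingers":100},{"offset":[0,0,1],"spin":0,"fingers":100},{"offset":[0,0,0],"spin":0,"fingers":60},{"offset":[0,0,0],"spin":0,"fingers":50},{"offset":[0,0,0],"spin":0,"fingers":50},{"offset":[0,0,0],"spin":0,"fingers":50}]'
python3 -c "
from h import *;go(.547,.1288,.383)
c=ctrl.capture('scene');crop(c['img'],205,315,155,255,6,'pics/s6.png')
np.savez('scene6.npz',**c)"
```

```text
time_s: 13.08
ee_pos: [0.5474, 0.1284, 0.3834]
eef_rot: [0.001, -0.26, 0.966, -0.0]
contact_force: [0.4, -0.5, 0.3]
finger_gap: 0.501
t 13.08 q [ 0.23   0.346  0.09   1.313  0.    -0.296] p [0.5474 0.1284 0.3834] F [ 0.4  -0.53  0.33] T [-0.009 -0.02   0.005] gap 0.5014 toolx deg -149.81 TILT [ 1.5e-03  4.0e-04 -1.0e+00]
offset cm [0.01 0.05 0.04]
```

View pics/s6.png

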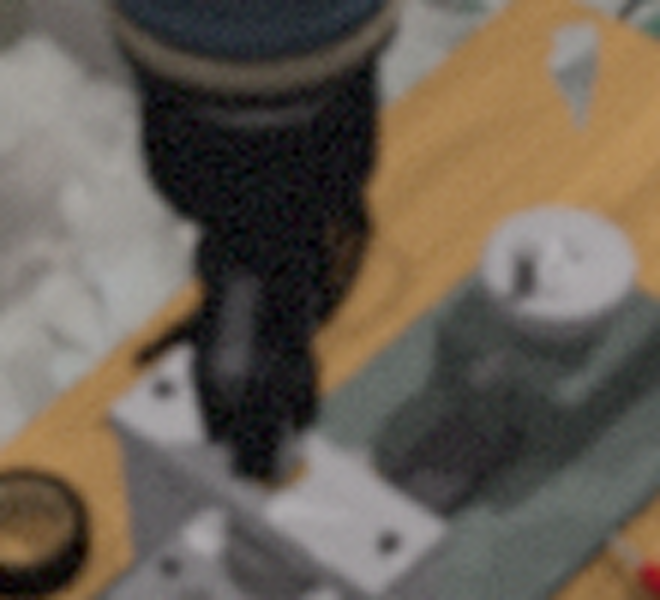

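Fingers straddle the knob (around crop (260,400)); peg still visible at (524,270) on the wheel. Close.

```bash
python3 -m inch '[{"offset":[0,0,0],"spin":0,"fingers":0},{"offset":[0,0,0],"spin":0,"fingers":0},{"offset":[0,0,0],"spin":0,"fingers":0},{"offset":[0,0,0],"spin":0,"fingers":0},{"offset":[0,0,0],"spin":0,"fingers":0}]'
python3 -c "
from h import *;go(.547,.1288,.383)"
python3 -m inch '[{"offset":[0,0,0],"spin":0,"fingers":0}]'|grep -E "force|gap"
python3 -m inch '[{"offset":[0,0,0],"spin":0,"fingers":0}]'|grep -E "force|gap"
python3 -m inch '[{"offset":[0,0,0],"spin":0,"fingers":0}]'|grep -E "force|gap"
python3 -c "
from h import *;go(.547,.1288,.383)"
```

```text
time_s: 13.55
ee_pos: [0.5472, 0.1284, 0.3824]
eef_rot: [0.0, -0.261, 0.965, 0.0]
contact_force: [0.4, 0.9, -0.1]
finger_gap: 0.374
t 13.55 q [ 0.23   0.347  0.088  1.312  0.    -0.297] p [0.5472 0.1284 0.3824] F [ 0.37  0.87 -0.14] T [ 0.248 -0.285 -0.028] gap 0.3743 toolx deg -149.79 TILT [ 3.e-04  2.e-04 -1.e+00]
offset cm [-0.    0.05 -0.06]
contact_force: [1.8, 2.2, -0.4]
finger_gap: 0.372
contact_force: [2.2, 1.8, 0.4]
finger_gap: 0.367
contact_force: [2.0, 1.9, -0.6]
finger_gap: 0.368
t 13.8 q [ 0.23   0.347  0.088  1.312  0.    -0.297] p [0.5472 0.1284 0.3824] F [ 2.01  1.94 -0.64] T [ 0.359 -0.398  0.02 ] gap 0.3679 toolx deg -149.79 TILT [ 2.e-04  1.e-04 -1.e+00]
offset cm [-0.01  0.05 -0.06]
```

```bash
python3 -m inch '[{"offset":[0,0,0.1],"spin":0,"fingers":0},{"offset":[0,0,0.1],"spin":0,"fingers":0},{"offset":[0,0,0],"spin":0,"fingers":0}]'|grep -E "force|ee_pos"
python3 -m inch '[{"offset":[0,0,0],"spin":0,"fingers":0}]'|grep -E "force"
python3 -m inch '[{"offset":[0,0,0],"spin":0,"fingers":0}]'|grep -E "force"
python3 -m inch '[{"offset":[0,0,-0.01],"spin":-0.1,"fingers":0}]'|grep -E "force"
python3 -m inch '[{"offset":[0,0,-0.01],"spin":-0.1,"fingers":0}]'|grep -E "force"
python3 -m inch '[{"offset":[0,0,-0.01],"spin":-0.1,"fingers":0}]'|grep -E "force"
python3 -m inch '[{"offset":[0,0,-0.01],"spin":-0.1,"fingers":0}]'|grep -E "force"
python3 -m inch '[{"offset":[0,0,-0.01],"spin":-0.1,"fingers":0}]'|grep -E "force"
python3 -m inch '[{"offset":[0,0,-0.01],"spin":-0.1,"fingers":0}]'|grep -E "force"
python3 -c "
from h import *;go(.547,.1288,.383)
c=ctrl.capture('scene');crop(c['img'],205,315,155,255,6,'pics/s7.png')"
```

```text
ee_pos: [0.5472, 0.1284, 0.3801]
contact_force: [2.5, 2.5, 0.3]
contact_force: [2.3, 1.7, 0.6]
contact_force: [2.3, 2.2, 0.5]
contact_force: [2.0, 2.0, 0.2]
contact_force: [1.7, 2.1, 1.3]
contact_force: [2.9, 1.6, 0.5]
contact_force: [2.2, 2.0, 0.4]
contact_force: [2.9, 3.3, 0.2]
contact_force: [2.3, 2.2, 1.4]
t 14.72 q [ 0.23   0.347  0.085  1.309  0.    -0.902] p [0.5472 0.1284 0.381 ] F [2.34 2.24 1.38] T [ 0.477 -0.487 -0.009] gap 0.3689 toolx deg -115.13 TILT [ 2.e-04  2.e-04 -1.e+00]
offset cm [-0.03  0.03 -0.2 ]
```

View pics/s7.png

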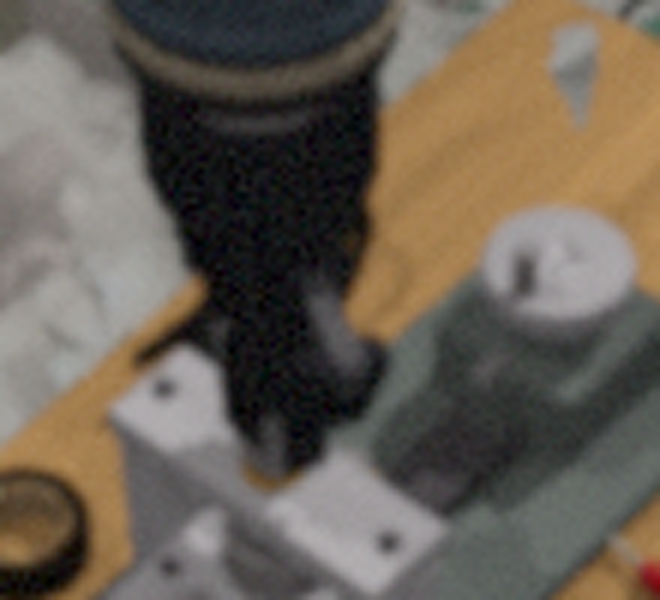

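```bash
python3 -m inch '[{"offset":[0,0,-0.01],"spin":-0.1,"fingers":0}]'|grep -E "force"
python3 -m inch '[{"offset":[0,0,-0.01],"spin":-0.1,"fingers":0}]'|grep -E "force"
python3 -m inch '[{"offset":[0,0,-0.01],"spin":-0.1,"fingers":0}]'|grep -E "force"
python3 -m inch '[{"offset":[0,0,-0.01],"spin":-0.1,"fingers":0}]'|grep -E "force"
python3 -m inch '[{"offset":[0,0,0],"spin":0,"fingers":0}]'|grep -E "force"
python3 -m inch '[{"offset":[0,0,0],"spin":0,"fingers":0}]'|grep -E "force"
python3 -c "
from h import *;go(.547,.1288,.383)"
```

```text
contact_force: [1.7, 1.8, 0.6]
contact_force: [2.4, 2.6, 0.4]
contact_force: [2.2, 2.5, 0.5]
contact_force: [1.8, 2.7, 0.4]
contact_force: [1.4, 1.7, 0.5]
contact_force: [1.8, 3.3, 0.6]
t 15.27 q [ 0.23   0.347  0.086  1.31   0.    -1.292] p [0.5472 0.1284 0.3813] F [1.77 3.34 0.55] T [ 0.538 -0.554  0.002] gap 0.3742 toolx deg -92.76 TILT [ 1.e-04  1.e-04 -1.e+00]
offset cm [-0.04  0.02 -0.17]
```

```bash
python3 -m inch '[{"offset":[0,0,-0.01],"spin":-0.1,"fingers":0}]'|grep -E "force"
python3 -m inch '[{"offset":[0,0,-0.01],"spin":-0.1,"fingers":0}]'|grep -E "force"
python3 -m inch '[{"offset":[0,0,0],"spin":0,"fingers":0}]'|grep -E "force"
python3 -m inch '[{"offset":[0,0,-0.01],"spin":-0.1,"fingers":0}]'|grep -E "force"
python3 -m inch '[{"offset":[0,0,-0.01],"spin":-0.1,"fingers":0}]'|grep -E "force"
python3 -m inch '[{"offset":[0,0,0],"spin":0,"fingers":0}]'|grep -E "force"
python3 -m inch '[{"offset":[0,0,0],"spin":0,"fingers":0}]'|grep -E "force"
python3 -c "
from h import *;go(.547,.1288,.383)"
```

```text
contact_force: [2.7, 3.0, 0.7]
contact_force: [1.3, 3.1, 0.6]
contact_force: [3.0, 2.3, 0.4]
contact_force: [2.4, 2.2, 0.6]
contact_force: [2.0, 2.3, 1.1]
contact_force: [2.2, 2.7, 1.3]
contact_force: [2.5, 3.0, 0.3]
t 15.85 q [ 0.23   0.347  0.087  1.311  0.    -1.69 ] p [0.5472 0.1284 0.3817] F [2.46 3.04 0.29] T [ 0.673 -0.539  0.025] gap 0.3677 toolx deg -70.0 TILT [ 1.e-04  1.e-04 -1.e+00]
offset cm [-0.05 -0.   -0.13]
```

```bash
python3 -m inch '[{"offset":[0,0,-0.01],"spin":-0.1,"fingers":0}]'|grep -E "force"
python3 -m inch '[{"offset":[0,0,-0.01],"spin":-0.1,"fingers":0}]'|grep -E "force"
python3 -m inch '[{"offset":[0,0,0],"spin":0,"fingers":0}]'|grep -E "force"
python3 -m inch '[{"offset":[0,0,-0.01],"spin":-0.1,"fingers":0}]'|grep -E "force"
python3 -m inch '[{"offset":[0,0,0],"spin":-0.1,"fingers":0}]'|grep -E "force"
python3 -m inch '[{"offset":[0,0,0],"spin":0,"fingers":0}]'|grep -E "force"
python3 -m inch '[{"offset":[0,0,0],"spin":0,"fingers":0}]'|grep -E "force"
python3 -c "
from h import *;go(.547,.1288,.383)"
```

```text
contact_force: [2.0, 3.3, -0.7]
contact_force: [1.5, 3.0, 1.2]
contact_force: [2.5, 3.6, -0.2]
contact_force: [1.7, 2.6, 0.2]
contact_force: [1.5, 2.7, 1.5]
contact_force: [2.0, 3.6, 0.5]
contact_force: [1.7, 2.8, -0.2]
t 16.43 q [ 0.23   0.347  0.087  1.311  0.    -2.089] p [0.5471 0.1284 0.382 ] F [ 1.72  2.82 -0.21] T [ 0.789 -0.483  0.003] gap 0.3686 toolx deg -47.13 TILT [-1.e-04  1.e-04 -1.e+00]
offset cm [-0.04 -0.02 -0.1 ]
```

```bash
python3 -m inch '[{"offset":[0,0,0],"spin":0,"fingers":0}]'|grep -E "force"
python3 -m inch '[{"offset":[0,0,0],"spin":0,"fingers":0}]'|grep -E "force"
python3 -m inch '[{"offset":[0,0,0],"spin":0,"fingers":0}]'|grep -E "force"
python3 -m inch '[{"offset":[0,0,0],"spin":0,"fingers":0}]'|grep -E "force"
python3 -c "
from h import *
s=ctrl.get_state()
a=[]
for i in range(6):
    c=ctrl.capture('scene');a.append(ctrl.get_state()['contact_force'][2])
    if i==0: z=c['img'].astype(float)
    else: z+=c['img']
print(np.round(a,2))
cv2.imwrite('pics/avg8.png',z/6)
crop((z/6).astype(np.uint8),225,285,195,250,12,'pics/s8.png')"
```

```text
contact_force: [1.8, 4.0, 1.7]
contact_force: [1.3, 3.3, -0.5]
contact_force: [1.2, 3.3, 0.2]
contact_force: [1.7, 2.7, 0.2]
[ 0.63  0.1  -0.31  0.76  0.68  0.6 ][ WARN:0@14.075] global loadsave.cpp:1063 imwrite_ Unsupported depth image for selected encoder is fallbacked to CV_8U.
```

View pics/s8.png

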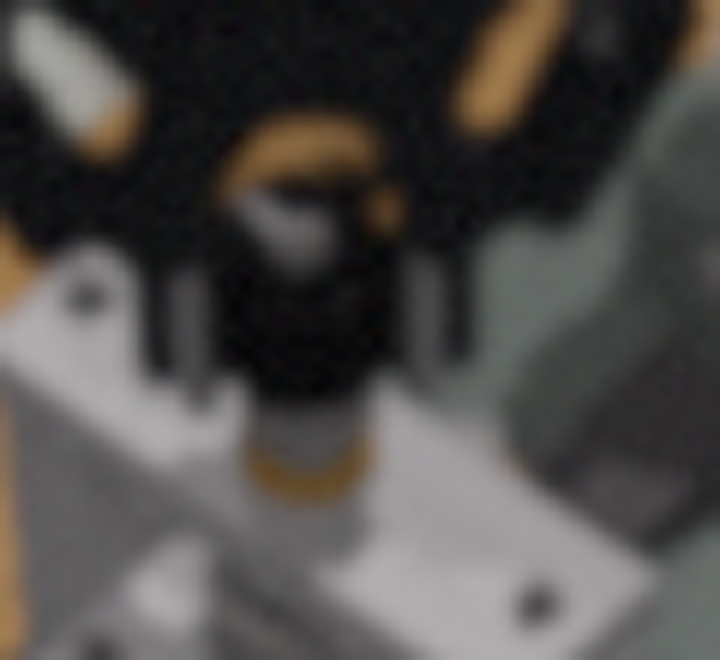

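```bash
cat > fz.py <<'E'
from h import *
a=[];z=0
for i in range(6):
    c=ctrl.capture('scene');a.append(ctrl.get_state()['contact_force'][2]);z=z+c['img'].astype(float)
s=ctrl.get_state()
print(np.round(a,2),"mean",np.mean(a),"t",s['time_s'],"q6",s['joint_pos'][5],"z",s['ee_pos'][2],"T",s['ft_torque'])
import sys
if len(sys.argv)>1: crop((z/6).astype(np.uint8),225,285,195,250,12,sys.argv[1])
E
python3 -m inch '[{"offset":[0,0,0],"spin":-0.1,"fingers":0}]'|grep -E "force"
python3 -m inch '[{"offset":[0,0,-0.01],"spin":-0.1,"fingers":0}]'|grep -E "force"
python3 fz.py
python3 -m inch '[{"offset":[0,0,-0.01],"spin":-0.1,"fingers":0}]'|grep -E "force"
python3 -m inch '[{"offset":[0,0,-0.01],"spin":-0.1,"fingers":0}]'|grep -E "force"
python3 fz.py
```

```text
contact_force: [1.9, 3.4, 0.7]
contact_force: [0.8, 4.3, 0.8]
[-0.31  0.76 -0.63  0.3   0.71 -0.38] mean 0.07724362932158468 t 17.5333 q6 -2.2940114834625485 z 0.3820828455693786 T [ 1.0405424  -0.45291334  0.09869851]
contact_force: [1.9, 4.0, 0.4]
contact_force: [1.1, 3.6, -0.7]
[-0.64 -0.18 -0.08 -0.44 -0.15 -0.24] mean -0.287944067219756 t 18.0 q6 -2.493382334358012 z 0.38227522928164365 T [ 0.86085328 -0.33303102 -0.00356045]
```

```bash
python3 fz.py pics/s9.png
python3 -m inch '[{"offset":[0,0,0],"spin":-0.1,"fingers":0}]'|grep -E "force"
python3 fz.py pics/s10.png
```

```text
[ 0.17  0.01 -0.54 -0.61 -1.23 -0.61] mean -0.46990713966824255 t 18.3 q6 -2.496134854754822 z 0.38227821624733105 T [ 0.85144976 -0.29467397 -0.01598983]
contact_force: [0.9, 2.9, -0.6]
[-0.65 -1.    0.34 -1.01  0.12  0.18] mean -0.33573191805062447 t 18.6833 q6 -2.594397642519805 z 0.3823037807946425 T [ 0.84074757 -0.2848535  -0.04123875]
```

View pics/s10.png

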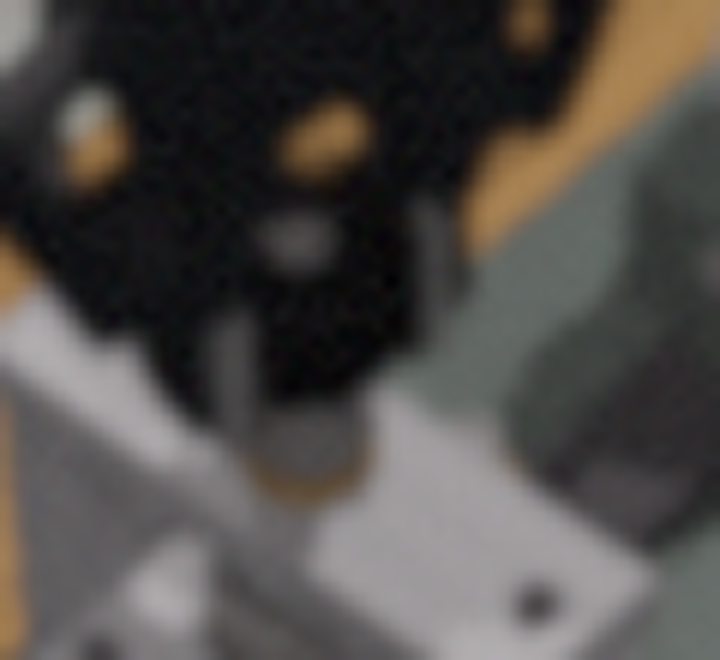

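Force stepped from about +0.45 N to −0.37 N between 2.0 and 2.2 rad, and the picture shows the grey collar lower against the brass ring (crop y 465 → 480), so the bolt dropped near q6 ≈ −2.4. Now forward.

```bash
python3 -m inch '[{"offset":[0,0,0.015],"spin":0.12,"fingers":0},{"offset":[0,0,0.015],"spin":0.12,"fingers":0},{"offset":[0,0,0.015],"spin":0.12,"fingers":0},{"offset":[0,0,0.015],"spin":0.12,"fingers":0},{"offset":[0,0,0.015],"spin":0.12,"fingers":0},{"offset":[0,0,0.015],"spin":0.12,"fingers":0},{"offset":[0,0,0.015],"spin":0.12,"fingers":0},{"offset":[0,0,0.015],"spin":0.12,"fingers":0},{"offset":[0,0,0.015],"spin":0.12,"fingers":0},{"offset":[0,0,0.015],"spin":0.12,"fingers":0}]'
python3 fz.py pics/s11.png
python3 -m inch '[{"offset":[0,0,0.015],"spin":0.12,"fingers":0},{"offset":[0,0,0.015],"spin":0.12,"fingers":0},{"offset":[0,0,0.015],"spin":0.12,"fingers":0},{"offset":[0,0,0.015],"spin":0.12,"fingers":0},{"offset":[0,0,0.015],"spin":0.12,"fingers":0},{"offset":[0,0,0.015],"spin":0.12,"fingers":0},{"offset":[0,0,0.015],"spin":0.12,"fingers":0},{"offset":[0,0,0.015],"spin":0.12,"fingers":0},{"offset":[0,0,0.015],"spin":0.12,"fingers":0},{"offset":[0,0,0.015],"spin":0.12,"fingers":0}]'
python3 fz.py pics/s12.png
```

```text
time_s: 19.52
ee_pos: [0.5472, 0.1283, 0.3808]
eef_rot: [-0.0, 0.724, -0.69, 0.0]
contact_force: [0.5, 3.2, -0.3]
finger_gap: 0.371
[-0.53 -0.97 -0.08 -1.29 -0.71  0.05] mean -0.588514989652718 t 19.8167 q6 -1.3998094034630875 z 0.3808214161578741 T [ 0.70039559 -0.43967276 -0.03086572]
time_s: 20.65
ee_pos: [0.5472, 0.1283, 0.3793]
eef_rot: [0.0, -0.21, 0.978, -0.0]
contact_force: [2.3, 3.5, -0.5]
finger_gap: 0.373
[ 0.15 -0.13  0.7  -0.   -1.02 -0.55] mean -0.14104109977941354 t 20.95 q6 -0.201000840268679 z 0.3793224034106907 T [ 0.58717884 -0.41272971  0.01688509]
```

View pics/s12.png

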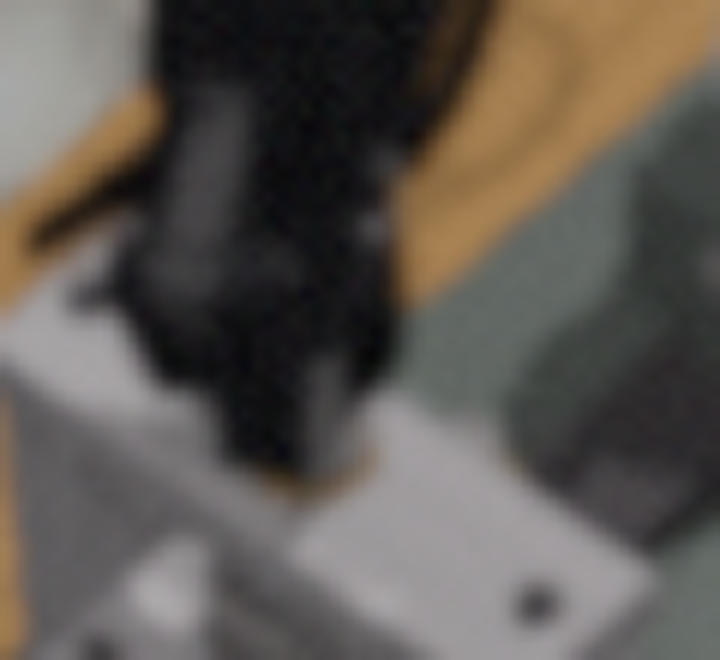

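```bash
python3 -m inch '[{"offset":[0,0,0.015],"spin":0.12,"fingers":0},{"offset":[0,0,0.015],"spin":0.12,"fingers":0},{"offset":[0,0,0.015],"spin":0.12,"fingers":0},{"offset":[0,0,0.015],"spin":0.12,"fingers":0},{"offset":[0,0,0.015],"spin":0.12,"fingers":0},{"offset":[0,0,0.015],"spin":0.12,"fingers":0},{"offset":[0,0,0.015],"spin":0.12,"fingers":0},{"offset":[0,0,0.015],"spin":0.12,"fingers":0},{"offset":[0,0,0.015],"spin":0.12,"fingers":0},{"offset":[0,0,0.015],"spin":0.12,"fingers":0}]'
python3 -m inch '[{"offset":[0,0,0.015],"spin":0.12,"fingers":0},{"offset":[0,0,0.015],"spin":0.12,"fingers":0},{"offset":[0,0,0.015],"spin":0.12,"fingers":0},{"offset":[0,0,0.015],"spin":0.12,"fingers":0},{"offset":[0,0,0.015],"spin":0.12,"fingers":0},{"offset":[0,0,0.015],"spin":0.12,"fingers":0},{"offset":[0,0,0.015],"spin":0.12,"fingers":0},{"offset":[0,0,0.015],"spin":0.12,"fingers":0},{"offset":[0,0,0.015],"spin":0.12,"fingers":0},{"offset":[0,0,0.015],"spin":0.12,"fingers":0}]'
python3 -m inch '[{"offset":[0,0,0.015],"spin":0.12,"fingers":0},{"offset":[0,0,0.015],"spin":0.12,"fingers":0},{"offset":[0,0,0.015],"spin":0.12,"fingers":0},{"offset":[0,0,0.015],"spin":0.12,"fingers":0},{"offset":[0,0,0.015],"spin":0.12,"fingers":0},{"offset":[0,0,0.015],"spin":0.12,"fingers":0},{"offset":[0,0,0],"spin":0,"fingers":0}]'
python3 fz.py pics/s13.png
```

```text
time_s: 21.78
ee_pos: [0.5472, 0.1283, 0.3778]
eef_rot: [0.0, 0.378, 0.926, -0.0]
contact_force: [2.8, 2.7, -0.5]
finger_gap: 0.37
time_s: 22.62
ee_pos: [0.5471, 0.1282, 0.3763]
eef_rot: [0.0, 0.835, 0.551, -0.0]
contact_force: [1.1, 1.8, 0.2]
finger_gap: 0.368
time_s: 23.2
ee_pos: [0.5471, 0.1283, 0.3754]
eef_rot: [0.0, 0.975, 0.221, -0.0]
contact_force: [1.2, 2.5, 0.3]
finger_gap: 0.374
[-0.13 -0.04 -0.39  0.54 -0.71 -0.17] mean -0.14770274877032238 t 23.5 q6 2.92024023116323 z 0.3753888768432643 T [ 0.55099139 -0.05885811 -0.02573446]
```

View pics/s13.png

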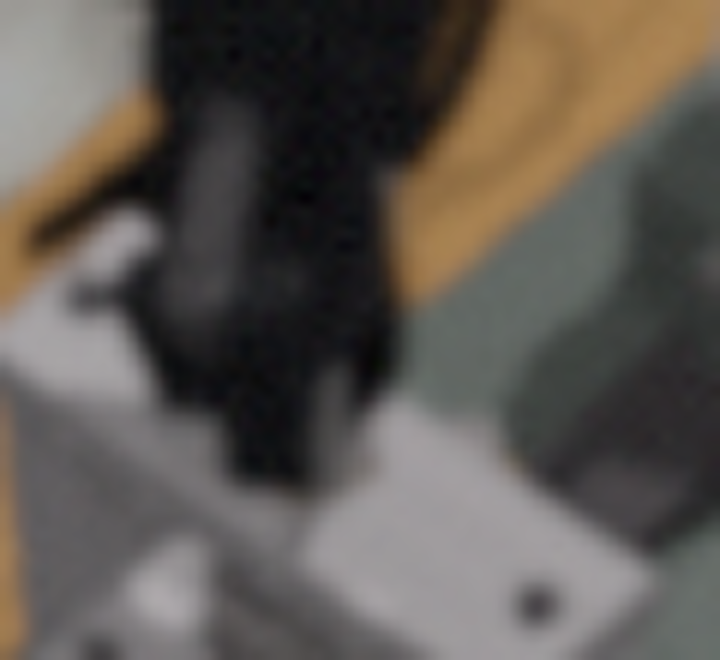

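```bash
python3 -m inch '[{"offset":[0,0,0],"spin":0,"fingers":65},{"offset":[0,0,0],"spin":0,"fingers":65},{"offset":[0,0,0],"spin":0,"fingers":65},{"offset":[0,0,0],"spin":0,"fingers":65}]'
python3 -m inch '[{"offset":[0,0,0],"spin":-0.12,"fingers":65},{"offset":[0,0,0],"spin":-0.12,"fingers":65},{"offset":[0,0,0],"spin":-0.12,"fingers":65},{"offset":[0,0,0],"spin":-0.12,"fingers":65},{"offset":[0,0,0],"spin":-0.12,"fingers":65},{"offset":[0,0,0],"spin":-0.12,"fingers":65},{"offset":[0,0,0],"spin":-0.12,"fingers":65},{"offset":[0,0,0],"spin":-0.12,"fingers":65},{"offset":[0,0,0],"spin":-0.12,"fingers":65},{"offset":[0,0,0],"spin":-0.12,"fingers":65}]'
python3 -c "
from h import *;go(.547,.1288,.375)
Z=[]
for i in range(3):
    c=ctrl.capture('scene');P=cloud(c);m=(c['depth']>0)&(abs(P[...,0]-.547)<.012)&(abs(P[...,1]-.129)<.012)&(P[...,2]>.2)&(P[...,2]<.26);Z.append(P[m][:,2])
print([(len(z),np.round(np.percentile(z,[25,50,75,90]),4)) for z in Z])
crop(c['img'],225,285,195,250,12,'pics/s14.png')"
```

```text
time_s: 23.83
ee_pos: [0.5471, 0.1282, 0.3754]
eef_rot: [0.0, 0.975, 0.223, -0.0]
contact_force: [-0.4, 1.0, 0.4]
finger_gap: 0.65
time_s: 24.67
ee_pos: [0.5471, 0.1283, 0.3754]
eef_rot: [0.0, 0.677, 0.736, -0.0]
contact_force: [-0.2, 0.2, 0.6]
finger_gap: 0.648
t 24.67 q [ 0.23   0.348  0.073  1.295 -0.     1.717] p [0.5471 0.1283 0.3754] F [-0.22  0.24  0.58] T [ 0.02  -0.032  0.001] gap 0.6483 toolx deg 94.82 TILT [-1.e-04 -2.e-04 -1.e+00]
offset cm [ 0.05 -0.01  0.04]
[(117, array([0.2354, 0.2373, 0.2386, 0.2395])), (118, array([0.2358, 0.2376, 0.2387, 0.2393])), (111, array([0.2364, 0.2376, 0.2388, 0.2398]))]
```

View pics/s14.png

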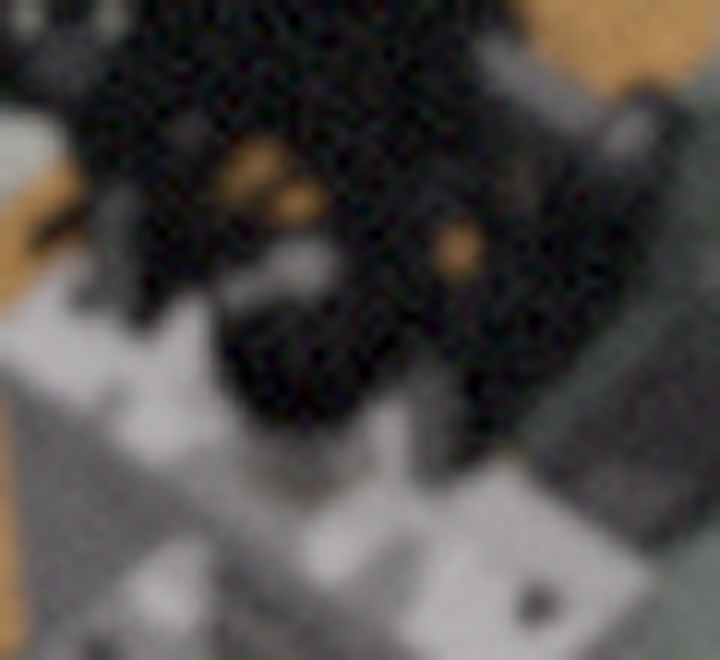

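Knob top is 7 mm lower than at the start and its pointer, crop (305,262)→(235,290), is exactly where 3.22 rad net forward puts it, so there is no slip and the drop is confirmed. Regrip and finish the turn (0.95 rad).

```bash
python3 -m inch '[{"offset":[0,0,0],"spin":0,"fingers":0},{"offset":[0,0,0],"spin":0,"fingers":0},{"offset":[0,0,0],"spin":0,"fingers":0},{"offset":[0,0,0],"spin":0,"fingers":0},{"offset":[0,0,0],"spin":0,"fingers":0},{"offset":[0,0,0],"spin":0,"fingers":0}]'
python3 -m inch '[{"offset":[0,0,0.01],"spin":0.1,"fingers":0},{"offset":[0,0,0.01],"spin":0.1,"fingers":0},{"offset":[0,0,0.01],"spin":0.1,"fingers":0},{"offset":[0,0,0.01],"spin":0.1,"fingers":0},{"offset":[0,0,0.01],"spin":0.1,"fingers":0},{"offset":[0,0,0.01],"spin":0.1,"fingers":0},{"offset":[0,0,0.01],"spin":0.1,"fingers":0},{"offset":[0,0,0.01],"spin":0.1,"fingers":0},{"offset":[0,0,0],"spin":0.1,"fingers":0},{"offset":[0,0,0],"spin":0.05,"fingers":0}]'
python3 -m inch '[{"offset":[0,0,0],"spin":0,"fingers":0},{"offset":[0,0,0],"spin":0,"fingers":0}]'
python3 fz.py
python3 -c "
from h import *;go(.547,.1288,.375)
c=ctrl.capture('scene');np.savez('scene15.npz',**c);crop(c['img'],205,325,175,265,6,'pics/s15.png');crop(c['img'],0,560,0,420,1.4,'pics/s15f.png')
c=ctrl.capture('top');cv2.imwrite('pics/t15.png',c['img'])"
```

```text
time_s: 25.32
ee_pos: [0.5472, 0.1283, 0.3754]
eef_rot: [0.0, 0.679, 0.734, 0.0]
contact_force: [0.6, -0.2, 0.4]
finger_gap: 0.365
time_s: 26.15
ee_pos: [0.5471, 0.1284, 0.3746]
eef_rot: [-0.0, 0.941, 0.339, -0.0]
contact_force: [0.0, 0.7, -0.4]
finger_gap: 0.369
time_s: 26.32
ee_pos: [0.5471, 0.1284, 0.3746]
eef_rot: [-0.0, 0.939, 0.343, -0.0]
contact_force: [0.8, 0.4, 0.0]
finger_gap: 0.371
[ 0.63 -0.47  0.04  0.6   0.1  -0.02] mean 0.14565794106498997 t 26.6167 q6 2.6725114959030645 z 0.37461841071979984 T [ 0.19253502  0.0687712  -0.04539766]
t 26.62 q [0.23  0.348 0.071 1.294 0.    2.673] p [0.5471 0.1284 0.3746] F [-0.32  1.38 -0.02] T [ 0.193  0.069 -0.045] gap 0.3716 toolx deg 40.08 TILT [-0.e+00  1.e-04 -1.e+00]
offset cm [ 0.02 -0.04 -0.04]
```

View pics/s15.png

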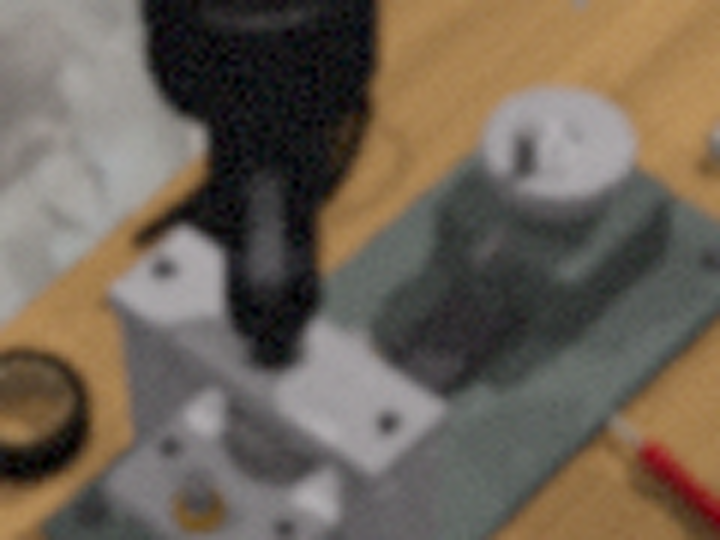

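View pics/s15f.png

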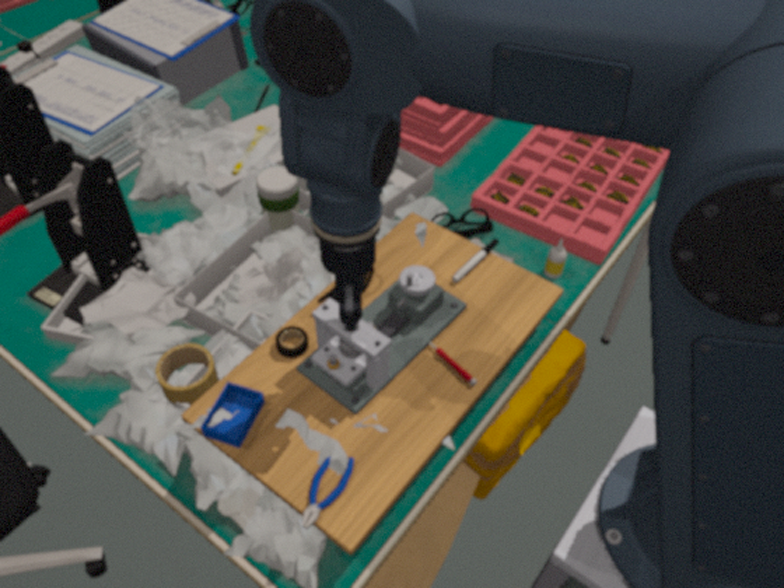

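View pics/t15.png

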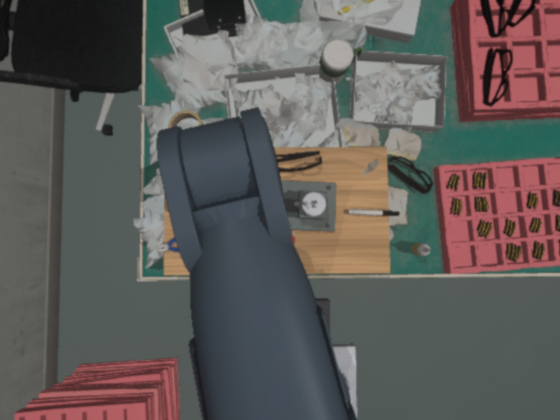

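The final picture shows the gripper on the knob (crop 270,330), the peg still facing the pointer, with peg at (524,150) and pointer at (488,245), and the bystanders in place.

```bash
python3 -c "
from rig import ctrl
print(ctrl.hand_in());s=ctrl.get_state();print(s['time_s'],s['finger_gap'])"
```

```text
the job is handed in; nothing more can be done
None
the job is handed in; nothing more can be done
```

I turned the handwheel to its mark, started the bolt, and handed the job in at about 26.7 s with the knob still gripped (finger gap 0.37).

- **Handwheel:** I gripped the rim and turned it 3.24 rad clockwise. Afterwards the camera estimates put the peg at about 86–91°, with the pointer line at about 87°. The peg had not moved in the last picture.
- **Bolt drop:** I turned the knob 2.3 rad backward. The upward force on the wrist shifted by about −0.8 N between roughly 2.0 and 2.2 rad, and the collar sat visibly lower, so I took that as the drop. The exact drop angle is only known to about ±0.1–0.2 rad, because the force signal was close to its noise.
- **Full turn forward:** From the assumed drop I turned about 6.28 rad forward, regripping once at 5.5 rad of forward turning. At the regrip, the knob's top was about 7 mm lower than before the backward turn; I expected 7.6 mm if the bolt had dropped and 2.6 mm if not. The knob's pointer was where it should be if nothing had slipped.
- **Final check:** The vertical force was about 0 N. The bystanders visible in the last pictures had not moved. The largest wrist force I read was about 17 N, while gripping the wheel.

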